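# Find the loaded sample pot by heft and put it on the scale

### The job

Four identical closed grey square pots stand among other things in the white tray; one of them holds a steel test cylinder and the other three only a foam plug. Find the heavy one by feel and leave it standing upright, wholly on the pan of the bench scale, with the other three pots standing upright in the tray. Do not tip any pot over, and leave the jar, vial, spatula and nut in the tray where they are.

Things in the scene. Friction and masses are not known exactly. Their poses are not given: they have to be found in the camera images.
- pot_a: closed opaque grey plastic pot: square body 44 x 44 x 50 mm with flat upright sides, round cap 40 mm across and 12 mm high on it (62 mm in all). The four look alike; which one holds the steel changes from run to run, whatever the name: it weighs 0.23 to 0.35 kg, the others 0.05 kg. Contents can shift 2 mm. Origin: centre of the underside; z up, x and y square to the flat sides.
- pot_b: closed opaque grey plastic pot: square body 44 x 44 x 50 mm with flat upright sides, round cap 40 mm across and 12 mm high on it (62 mm in all). The four look alike; which one holds the steel changes from run to run, whatever the name: it weighs 0.23 to 0.35 kg, the others 0.05 kg. Contents can shift 2 mm. Origin: centre of the underside; z up, x and y square to the flat sides.
- pot_c: closed opaque grey plastic pot: square body 44 x 44 x 50 mm with flat upright sides, round cap 40 mm across and 12 mm high on it (62 mm in all). The four look alike; which one holds the steel changes from run to run, whatever the name: it weighs 0.23 to 0.35 kg, the others 0.05 kg. Contents can shift 2 mm. Origin: centre of the underside; z up, x and y square to the flat sides.
- pot_d: closed opaque grey plastic pot: square body 44 x 44 x 50 mm with flat upright sides, round cap 40 mm across and 12 mm high on it (62 mm in all). The four look alike; which one holds the steel changes from run to run, whatever the name: it weighs 0.23 to 0.35 kg, the others 0.05 kg. Contents can shift 2 mm. Origin: centre of the underside; z up, x and y square to the flat sides.
- tray_floor (a point): centre of the inner floor (z 5 mm) of the fixed white tray, left or right of the robot: inside 240 (its x) x 320 mm (its y), walls 5 mm thick, top 45 mm above the bench. Pots, jar and vial stand in two rows 110 mm apart along x, three to a row 100 mm apart along y, each up to 12 mm off, pots turned up to 0.4 rad from the tray: most room beside a pot is along the tray's x.
- pan_top (a point): centre of the upper face of the scale's round steel pan, 130 mm across, 6 mm thick, about 66 mm above the bench when unloaded; moves down with the pan. The scale's white body below, 190 x 170 x 40 mm, is fixed to the bench. z up.
- scale_pan (a joint): how far the sprung pan has sunk, m: 0 unloaded, at most 0.010. It starts to sink at about 0.9 N and then sinks 1 mm for every 0.3 N; one pot with a foam plug does not move it, the pot with steel sinks it by about 4.5 to 8.5 mm.
- round_jar: bystander in the tray: closed round grey jar, 48 mm across, 55 mm high; origin at the centre of its underside
- vial: bystander in the tray: amber glass vial with white cap, 42 mm across, 70 mm high; origin at the centre of its underside
- spatula: bystander in the tray: flat steel spatula 175 mm long, 4 mm thick, 8 to 13 mm wide, lying on the tray's floor between the two rows; origin on its underside near the middle, its length along its y
- nut: bystander in the tray: loose steel hex nut, 18 mm across the flats, 8 mm high, lying flat by the tray's +x wall; origin at the centre of its underside

How it is judged:
By the outcome, as a careful person would: the job done as asked, in the order asked, and still so for the second after the job is handed in, with the robot touching nothing.
It also fails if it takes over 64 s, if anything falls off the work surface, if the arm or the gripper's body presses on something with over 40 N, if the wrist force passes 120 N, or if a joint passes its speed limit or range.

### The arm

A 6-joint arm with a two-finger parallel gripper is mounted at the origin on the work surface. World frame = base frame: x ahead of the robot, y to its left, z up, the work surface at z = 0. Lengths are in m, angles in rad, forces in N, time in s.
With the tool pointing down it reaches from about 0.35 to 0.875 m from the base axis. Payload 4.2 kg.
Tool frame: the origin (TCP) lies at the very end of the fingers, on their centre line; the grasp point (between the pads) lies 19 mm behind it; z points along the fingers, y is the line along which they close (so a half turn about z gives the same grasp; the last joint's range is limited). The gripper opens to 87 mm and grips with 3 to 60 N. Pads are 19 mm wide; open, the fingers measure 117 mm over their backs; the gripper's body (75 mm by 190 mm) begins 51 mm behind the grasp point.
Start: joints at [-0.903, 0.385, 0.008, 0, -1.194, -0.259], TCP at [0.248, -0.573, 0.223] pointing down, gripper open.
Joint ranges: [-3.14, 3.14], [-1.21, 2.06], [-1.07, 1.41], [-3.16, 2.05], [-2.99, -0.16], [-3.1, 3.1]. Speed limits (rad/s): [2.79, 2.79, 3.14, 3.14, 3.14, 3.14].

### API

Orientations are given as a unit quaternion [x, y, z, w].
In Python, from bench import get_obs, capture, get_calibration, job_done gives the robot as it stands. The module is installed in compiled form; this text tells all that it offers.
- The arm moves only by the shell command python3 -m handwheel 'ROWS' [FORCE]. ROWS is JSON, one flat list of numbers, 7 for each row, row after row: the shift along the tool's x, y, z in m, then the turn, a rotation vector about the tool's x, y, z in rad, then the opening, from 0 (shut) to 1 (fully open). In form: [dx, dy, dz, rx, ry, rz, claw, dx, dy, dz, rx, ry, rz, claw, ...]. A call has 1 to 20 rows; each row is the pose to reach, as a shift and turn from the pose commanded when the call began, along the tool's axes at that moment; what a row does not reach only later rows make up. A row lasts 1/10 s, in which the tool goes at most 50 mm and 8.59 degrees, less where a joint would pass 70% of its speed; a pose out of reach is approached as far as the arm can. A call with a gripper value outside its range is refused whole. The fingers move at their own pace and stop on an object; FORCE is the grip in N (left out, the last holds). Time passes only in rows, so rows that repeat a pose let the fingers close. It gives the time, the measured TCP pose, the force, the opening and the grip force at its end, in the units of the state.
- get_obs(): the state, without advancing time (a new reading comes with each control period).
- capture(name): name is "scene" or "side" or "wrist"; returns the picture (400x640x3 uint8, blue, green, red); there is no depth.
- get_calibration(name): a dict with "fx", "fy", "cx", "cy" (pixels), "dist" ([k1, k2, p1, p2, k3] as OpenCV has them; the pictures are not rectified), "rvec" (rotation vector, rad) and "tvec" (3), from world to camera coordinates, as OpenCV has them. Camera axes: x right, y down, z forward; pixel columns grow to the right and rows downward; lengths in m; the calibration is good to about 2 mm. A picture is of the moment at which its call begins: read the wrist's pose just before it. get_calibration takes no time and is no camera call; for the wrist camera it gives the pose at the moment of the call.
- job_done(): hands the job in; it is judged then, once.
The state is a dict: "t": time; "joint_positions": joint angles; "joint_vel": joint speeds; "tau": joint torques, N m; "tcp_pos": TCP position; "tcp_rot": TCP orientation; "ft_force": force on the tool from outside, world axes, zero at the start; "moment": the same for the moment, N m; "gripper_width": opening from 0.0 (shut) to 1.0 (fully open); "gripper_force": force on a finger pad.
Only numpy, scipy, OpenCV 4.12 (cv2) and the standard library are available. Lean on these libraries where they do the work, as an engineer would, in place of code of your own. Each camera call takes 0.05 s, during which the arm holds its last target. There are 200 camera calls.

## Working session

There is one attempt and no reset: what is moved stays moved. The work goes in short steps, Python scripts to look and compute and a shell command to move; the robot and the scene stay as the last step left them, time stands still between calls to the robot, and variables do not carry over. Pictures are saved under pics/ and viewed, at most 10 in all, crops included, and the job is handed in when it is done.

```bash
mkdir -p pics; python3 - <<'E'
from bench import *
import cv2,numpy as np
a=capture("scene");b=capture("side")
cv2.imwrite("pics/scene.png",a);cv2.imwrite("pics/side.png",b)
for n in("scene","side"):
    c=get_calibration(n);R=cv2.Rodrigues(np.array(c["rvec"],float))[0];print(n,c["fx"],(-R.T@np.array(c["tvec"]).ravel()).round(3),R[2].round(2))
o=get_obs();print(o["t"],o["tcp_pos"],o["tcp_rot"],o["ft_force"])
E
```

```text
scene 429.1001342232161 [ 1.017 -0.11   0.772] [-0.56  0.1  -0.82]
side 432.4401232120605 [0.087 0.552 0.608] [ 0.53 -0.62 -0.58]
0.1 [ 0.24824328 -0.57299382  0.22156993] [-2.02915212e-01  9.79195810e-01  9.56703324e-04 -2.57533038e-04] [ 0.14661779  0.82644287 -0.0435556 ]
```

View pics/scene.png

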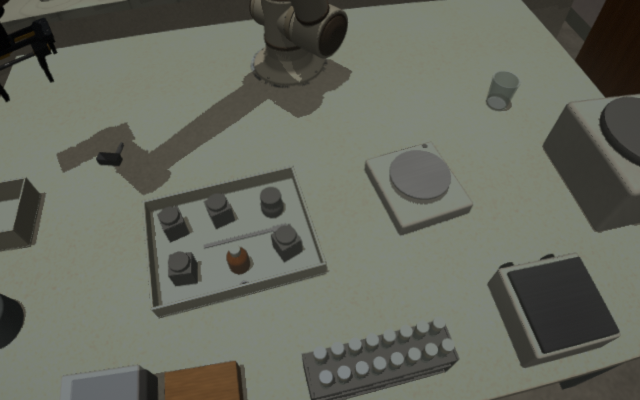

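View pics/side.png

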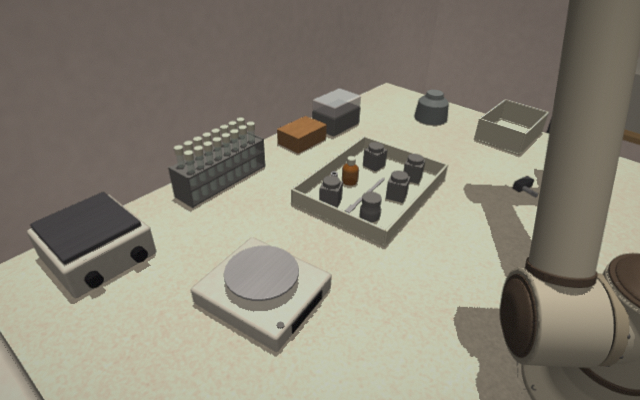

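The scene view shows the tray with corners near (146,203), (296,170), (326,268) and (157,311). The pots' caps are near (169,212), (216,202), (181,260) and (287,234). The jar is at (271,195), the vial at (237,257) and the scale pan at (420,175). The side view agrees. Next I'll cast these onto planes and go on to the wrist camera.

```bash
cat > h.py <<'E'
from bench import *
import cv2,numpy as np
from scipy.spatial.transform import Rotation as Ro
def ray(c,uv):
    K=np.array([[c["fx"],0,c["cx"]],[0,c["fy"],c["cy"]],[0,0,1]])
    p=cv2.undistortPoints(np.array(uv,float).reshape(-1,1,2),K,np.array(c["dist"],float)).reshape(-1,2)
    R=cv2.Rodrigues(np.array(c["rvec"],float))[0]
    return -R.T@np.array(c["tvec"],float).ravel(), np.c_[p,np.ones(len(p))]@R
def plane(c,uv,z):
    o,d=ray(c,uv); return o+d*((z-o[2])/d[:,2])[:,None]
def proj(c,P):
    K=np.array([[c["fx"],0,c["cx"]],[0,c["fy"],c["cy"]],[0,0,1]])
    return cv2.projectPoints(np.array(P,float).reshape(-1,3),np.array(c["rvec"],float),np.array(c["tvec"],float),K,np.array(c["dist"],float))[0].reshape(-1,2)
def totool(P):
    o=get_obs();return Ro.from_quat(o["tcp_rot"]).inv().apply(np.array(P)-o["tcp_pos"])
E
python3 - <<'E'
from h import *
c=get_calibration("scene");s=get_calibration("side")
print("tray",plane(c,[(146,203),(296,170),(326,268),(157,311)],.045).round(3).tolist())
print("caps",plane(c,[(169,212),(216,202),(181,260),(287,234)],.067).round(3).tolist())
print("caps side",plane(s,[(416,157),(400,177),(375,147),(331,181)],.067).round(3).tolist())
print("pan",plane(c,[(420,175)],.066).round(3).tolist(),plane(s,[(262,272)],.066).round(3).tolist())
o=get_obs();print(Ro.from_quat(o["tcp_rot"]).as_matrix().round(3).tolist())
w=get_calibration("wrist");R=cv2.Rodrigues(np.array(w["rvec"]))[0];cp=-R.T@np.array(w["tvec"]).ravel();print("wrist",cp,R[2],totool(cp),w["fx"])
print("tool vec to above tray centre",totool([.557,-.223,.33]))
E
```

```text
tray [[0.458, -0.369, 0.045], [0.433, -0.045, 0.045], [0.674, -0.028, 0.045], [0.702, -0.342, 0.045]]
caps [[0.506, -0.314, 0.067], [0.5, -0.219, 0.067], [0.619, -0.291, 0.067], [0.601, -0.089, 0.067]]
caps side [[0.511, -0.319, 0.067], [0.491, -0.213, 0.067], [0.616, -0.29, 0.067], [0.597, -0.09, 0.067]]
pan [[0.513, 0.206, 0.066]] [[0.502, 0.209, 0.066]]
[[-0.918, -0.397, -0.001], [-0.397, 0.918, 0.002], [0.0, 0.002, -1.0]]
wrist [ 0.18495557 -0.60103118  0.38333611] [ 0.22872873  0.09912862 -0.96843001] [ 0.0692365  -0.00025876 -0.16175898] 311.70939097778813
tool vec to above tray centre [-0.42240155  0.19869007 -0.10808629]
```

```bash
python3 -m handwheel '[-0.41,0.17,-0.07,0,0,-1.24,1,-0.41,0.17,-0.07,0,0,-1.24,1,-0.41,0.17,-0.07,0,0,-1.24,1,-0.41,0.17,-0.07,0,0,-1.24,1,-0.41,0.17,-0.07,0,0,-1.24,1,-0.41,0.17,-0.07,0,0,-1.24,1,-0.41,0.17,-0.07,0,0,-1.24,1,-0.41,0.17,-0.07,0,0,-1.24,1,-0.41,0.17,-0.07,0,0,-1.24,1,-0.41,0.17,-0.07,0,0,-1.24,1,-0.41,0.17,-0.07,0,0,-1.24,1,-0.41,0.17,-0.07,0,0,-1.24,1,-0.41,0.17,-0.07,0,0,-1.24,1,-0.41,0.17,-0.07,0,0,-1.24,1]' 20
python3 - <<'E'
from h import *
import pickle
w=get_calibration("wrist");o=get_obs();a=capture("wrist");cv2.imwrite("pics/w1.png",a);pickle.dump(w,open("w1.pkl","wb"))
print(o["t"],o["tcp_pos"],o["joint_positions"],Ro.from_quat(o["tcp_rot"]).as_matrix()[:,1],o["ft_force"])
E
```

```text
t: 1.5
tcp_pos: [0.5563, -0.2555, 0.2925]
tcp_rot: [0.734, -0.68, -0.0, 0.0]
ft_force: [0.3, -0.8, -0.3]
gripper_width: 1.005
gripper_force: 0.0
1.5 [ 0.55625557 -0.25547403  0.2925215 ] [-1.66412876e-01  3.25155172e-01  9.33110190e-02  1.10669860e-05
 -1.33923336e+00  2.42572643e-01] [-9.97101015e-01 -7.60887020e-02  2.75545906e-04] [ 0.26866414 -0.80918018 -0.31793425]
```

View pics/w1.png

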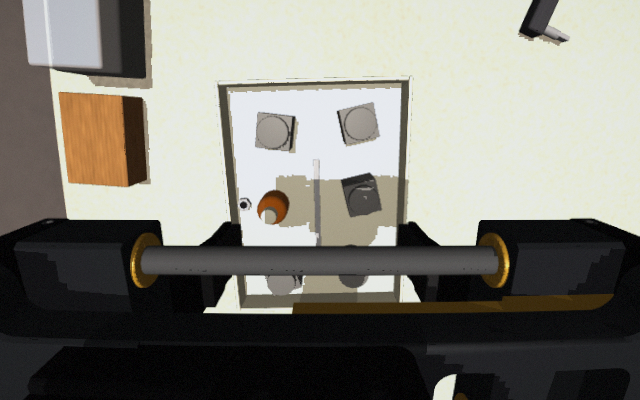

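The wrist view has image-down as +y. It shows pots at (274,132), (358,124) and (361,195). The fourth pot (~282,283) and the jar (352,283) are half hidden by the gripper, with the vial at (273,207) and the nut at (245,204). Next I'll take a second view from further along +y and pick out the body-top squares.

```bash
python3 -m handwheel '[-0.1,0,-0.01,0,0,0,0.78,-0.1,0,-0.01,0,0,0,0.78,-0.1,0,-0.01,0,0,0,0.78,-0.1,0,-0.01,0,0,0,0.78]'
python3 - <<'E'
from h import *
import pickle
w=get_calibration("wrist");a=capture("wrist");cv2.imwrite("pics/w2.png",a);pickle.dump(w,open("w2.pkl","wb"))
b=cv2.imread("pics/w1.png")
A=cv2.resize(a[110:310,210:430],None,fx=1.8*2,fy=1.8*2)[:600]
B=b[90:230,230:410]
def sh(i): return cv2.convertScaleAbs(cv2.resize(i,None,fx=4,fy=4,interpolation=cv2.INTER_CUBIC),alpha=1.2)
cv2.imwrite("pics/c1.png",sh(B)); cv2.imwrite("pics/w2s.png",a)
E
```

```text
t: 1.95
tcp_pos: [0.5492, -0.1543, 0.3032]
tcp_rot: [0.735, -0.678, 0.0, -0.0]
ft_force: [-0.6, -0.2, 0.2]
gripper_width: 0.798
gripper_force: 0.0
```

View pics/w2.png

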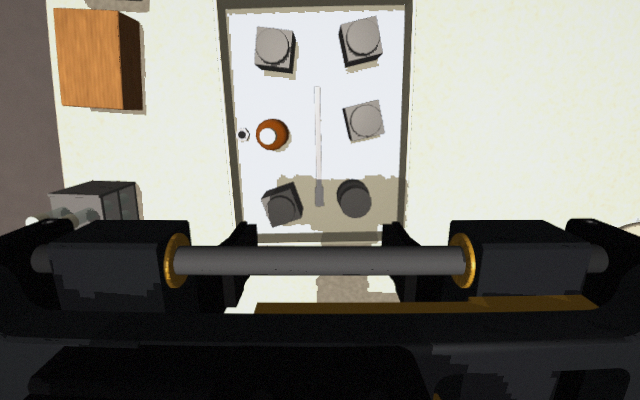

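View pics/c1.png

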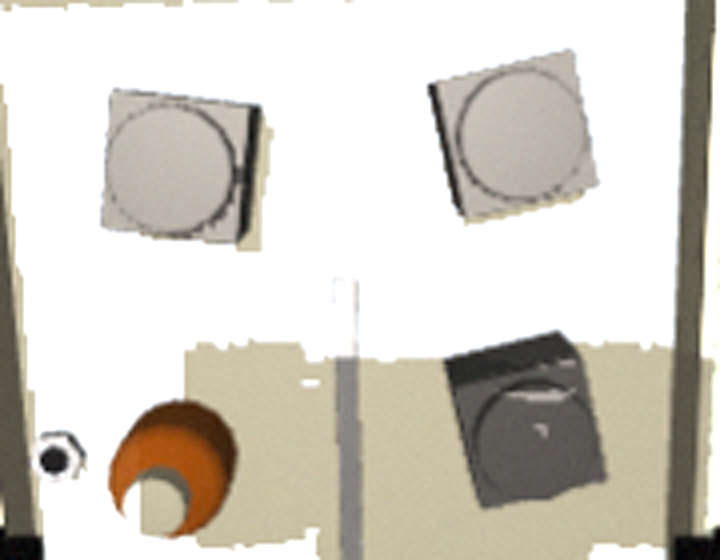

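The crop shows the body-top corners of pot 1 (x≈0.6), pot 2 and pot 3 clearly. View 2 has pot 3 lit at (364,120) and pot 4 at (283,205). I'll enlarge the lower part of view 2 for those two.

```bash
python3 - <<'E'
from h import *
a=cv2.imread("pics/w2.png")[90:235,230:410]
cv2.imwrite("pics/c2.png",cv2.convertScaleAbs(cv2.resize(a,None,fx=4,fy=4,interpolation=cv2.INTER_CUBIC),alpha=1.8))
E
```

```text
(no output)
```

View pics/c2.png

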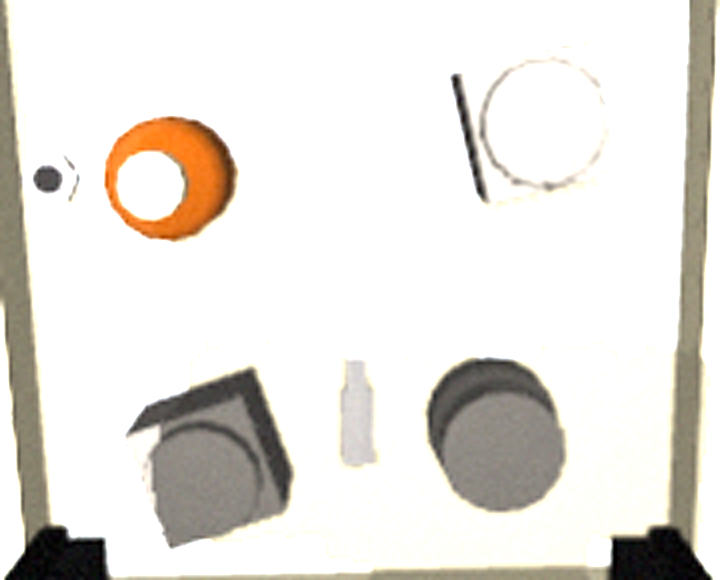

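In this crop, pot 4's body-top corners are at about (128,434), (243,393), (287,507) and (168,547). Pot 3's cap circle is centred at (544,122).

```bash
cat > m.py <<'E'
from h import *
import pickle
w1=pickle.load(open("w1.pkl","rb"));w2=pickle.load(open("w2.pkl","rb"))
sq={1:(w1,[(113,90),(250,105),(238,243),(102,228)]),2:(w1,[(440,85),(573,50),(598,185),(469,219)]),3:(w1,[(452,385),(580,352),(606,480),(483,507)]),4:(w2,[(128,434),(243,393),(287,507),(168,547)])}
cap={1:(w1,(171,170)),2:(w1,(523,135)),3:(w2,(544,122)),4:(w2,(203,483))}
off=np.array([230,90])
for k,(w,q) in sq.items():
    P=plane(w,np.array(q)/4+off,.055)[:,:2]
    E=np.roll(P,-1,0)-P; L=np.linalg.norm(E,axis=1)
    a=np.arctan2(E[:,1],E[:,0]); yaw=np.angle(np.mean(np.exp(4j*a)))/4
    print(k,"c",P.mean(0).round(4),"sides mm",(L*1e3).round(1),"yaw",yaw.round(3),"cap c",plane(cap[k][0],np.array(cap[k][1])/4+off,.067)[0,:2].round(4))
E
python3 m.py; python3 -c "
from h import *
o=get_obs();print(o['tcp_pos'],Ro.from_quat(o['tcp_rot']).as_matrix().round(4).tolist())"
```

```text
1 c [ 0.6158 -0.2995] sides mm [42.8 43.2 43.6 43.1] yaw -0.037 cap c [ 0.6155 -0.2993]
2 c [ 0.5087 -0.3175] sides mm [42.3 42.3 42.  42.5] yaw 0.321 cap c [ 0.5093 -0.318 ]
3 c [ 0.4949 -0.2223] sides mm [43.1 45.  42.1 43.6] yaw 0.324 cap c [ 0.4953 -0.2213]
4 c [ 0.5955 -0.0959] sides mm [42.1 42.9 44.3 42.6] yaw 0.409 cap c [ 0.5952 -0.0953]
[ 0.54915621 -0.1551082   0.3027816 ] [[0.0779, -0.997, 0.0004], [-0.997, -0.0779, -0.0002], [0.0002, -0.0004, -1.0]]
```

```bash
python3 -m handwheel '[-0.056,-0.051,0.15,0,0,-0.331,0.78,-0.056,-0.051,0.15,0,0,-0.331,0.78,-0.056,-0.051,0.15,0,0,-0.331,0.78,-0.056,-0.051,0.2,0,0,-0.331,0.78,-0.056,-0.051,0.22,0,0,-0.331,0.78,-0.056,-0.051,0.25,0,0,-0.331,0.78,-0.056,-0.051,0.285,0,0,-0.331,0.78,-0.056,-0.051,0.285,0,0,-0.331,0.78,-0.056,-0.051,0.285,0,0,-0.331,0.78]' 20
python3 -m handwheel '[0,0,0,0,0,0,0,0,0,0,0,0,0,0,0,0,0,0,0,0,0,0,0,0,0,0,0,0]' 20
python3 -m handwheel '[0,0,-0.02,0,0,0,0,0,0,-0.02,0,0,0,0,0,0,-0.02,0,0,0,0,0,0,-0.02,0,0,0,0]' 20
```

```text
t: 2.9
tcp_pos: [0.5959, -0.0964, 0.0173]
tcp_rot: [0.836, -0.549, -0.0, 0.001]
ft_force: [-0.3, -0.6, -0.0]
gripper_width: 0.78
gripper_force: 0.0
t: 3.3
tcp_pos: [0.5965, -0.0949, 0.0187]
tcp_rot: [0.836, -0.549, 0.001, -0.001]
ft_force: [-0.1, -0.3, 5.0]
gripper_width: 0.507
gripper_force: 18.0
t: 3.7
tcp_pos: [0.5952, -0.0949, 0.0369]
tcp_rot: [0.836, -0.549, -0.001, 0.0]
ft_force: [-0.8, 0.8, -0.3]
gripper_width: 0.503
gripper_force: 20.0
```

```bash
python3 - <<'E'
from h import *
f=[]
for i in range(3): f.append(get_obs()["ft_force"][2]); capture("wrist")
print(np.round(f,2))
E
python3 -m handwheel '[0,0,0.0185,0,0,0,0,0,0,0.0185,0,0,0,0,0,0,0.0185,0,0,0,0,0,0,0.0185,0,0,0,0.78,0,0,0.0185,0,0,0,0.78,0,0,0.0185,0,0,0,0.78]' 20
```

```text
[-0.34 -0.76 -0.58]
t: 4.45
tcp_pos: [0.5958, -0.095, 0.0194]
tcp_rot: [0.836, -0.549, 0.0, -0.0]
ft_force: [0.2, -0.8, 0.4]
gripper_width: 0.691
gripper_force: 0.0
```

```bash
cat > go.py <<'E'
from h import *
import sys
x,y,z,yaw=map(float,sys.argv[1:])
o=get_obs();R=Ro.from_quat(o["tcp_rot"]).as_matrix();c=np.arctan2(-R[1,1],-R[0,1])
print("shift",totool([x,y,z]).round(4),"rz",round(-(yaw-c),3))
E
python3 go.py .495 -.222 .018 .324
```

```text
shift [0.0764 0.143  0.0013] rz 0.085
```

```bash
python3 -m handwheel '[0,0,-0.05,0,0,0,0.78,0,0,-0.1,0,0,0,0.78,0.05,0.09,-0.1,0,0,0.085,0.78,0.0764,0.143,-0.1,0,0,0.085,0.78,0.0764,0.143,-0.1,0,0,0.085,0.78,0.0764,0.143,-0.1,0,0,0.085,0.78,0.0764,0.143,-0.08,0,0,0.085,0.78,0.0764,0.143,-0.04,0,0,0.085,0.78,0.0764,0.143,0.001,0,0,0.085,0.78,0.0764,0.143,0.001,0,0,0.085,0.78,0.0764,0.143,0.001,0,0,0.085,0.78]' 20
python3 -m handwheel '[0,0,0,0,0,0,0,0,0,0,0,0,0,0,0,0,0,0,0,0,0,0,0,0,0,0,0,0,0,0,0,0,0,0,0]' 20
python3 -m handwheel '[0,0,-0.02,0,0,0,0,0,0,-0.02,0,0,0,0,0,0,-0.02,0,0,0,0,0,0,-0.02,0,0,0,0]' 20
python3 - <<'E'
from h import *
f=[]
for i in range(3): f.append(get_obs()["ft_force"][2]); capture("wrist")
print(np.round(f,2))
E
```

```text
t: 5.55
tcp_pos: [0.4954, -0.222, 0.0183]
tcp_rot: [0.812, -0.583, -0.0, 0.0]
ft_force: [-0.0, 0.7, 0.4]
gripper_width: 0.78
gripper_force: 0.0
t: 6.05
tcp_pos: [0.4956, -0.222, 0.0192]
tcp_rot: [0.812, -0.584, 0.001, -0.0]
ft_force: [-0.8, 2.0, 5.2]
gripper_width: 0.508
gripper_force: 20.0
t: 6.45
tcp_pos: [0.4943, -0.2218, 0.0373]
tcp_rot: [0.812, -0.584, -0.001, 0.0]
ft_force: [-0.1, 0.6, 0.2]
gripper_width: 0.505
gripper_force: 20.0
[ 0.16 -0.85 -0.37]
```

```bash
python3 -m handwheel '[0,0,0.0185,0,0,0,0,0,0,0.0185,0,0,0,0,0,0,0.0185,0,0,0,0,0,0,0.0185,0,0,0,0.78,0,0,0.0185,0,0,0,0.78,0,0,0.0185,0,0,0,0.78]' 20; python3 go.py .509 -.3177 .018 .321
```

```text
t: 7.2
tcp_pos: [0.495, -0.222, 0.0198]
tcp_rot: [0.812, -0.584, 0.0, -0.0]
ft_force: [-0.1, 0.4, -0.2]
gripper_width: 0.692
gripper_force: 0.0
shift [0.0952 0.0171 0.0018] rz 0.003
```

```bash
python3 -m handwheel '[0,0,-0.05,0,0,0,0.78,0,0,-0.1,0,0,0,0.78,0.05,0.01,-0.1,0,0,0,0.78,0.0952,0.0171,-0.1,0,0,0,0.78,0.0952,0.0171,-0.1,0,0,0,0.78,0.0952,0.0171,-0.08,0,0,0,0.78,0.0952,0.0171,-0.04,0,0,0,0.78,0.0952,0.0171,0.001,0,0,0,0.78,0.0952,0.0171,0.001,0,0,0,0.78,0.0952,0.0171,0.001,0,0,0,0.78]' 20
python3 -m handwheel '[0,0,0,0,0,0,0,0,0,0,0,0,0,0,0,0,0,0,0,0,0,0,0,0,0,0,0,0,0,0,0,0,0,0,0]' 20
python3 -m handwheel '[0,0,-0.02,0,0,0,0,0,0,-0.02,0,0,0,0,0,0,-0.02,0,0,0,0,0,0,-0.02,0,0,0,0]' 20
python3 - <<'E'
from h import *
f=[]
for i in range(3): f.append(get_obs()["ft_force"][2]); capture("wrist")
print(np.round(f,2))
E
```

```text
t: 8.2
tcp_pos: [0.509, -0.3176, 0.0187]
tcp_rot: [0.812, -0.583, -0.001, 0.0]
ft_force: [1.1, 0.5, 2.0]
gripper_width: 0.775
gripper_force: 0.0
t: 8.7
tcp_pos: [0.51, -0.3179, 0.0199]
tcp_rot: [0.812, -0.584, 0.001, -0.0]
ft_force: [0.2, 0.9, 5.0]
gripper_width: 0.507
gripper_force: 20.0
t: 9.1
tcp_pos: [0.5081, -0.3173, 0.0373]
tcp_rot: [0.812, -0.584, -0.001, 0.0]
ft_force: [0.3, 0.6, -3.0]
gripper_width: 0.499
gripper_force: 20.0
[-3.01 -3.13 -2.81]
```

Pot 2 weighs about 3 N, so it is the heavy one. I'll carry it to the scale.

```bash
python3 -m handwheel '[0,0,-0.03,0,0,0,0,0,0,-0.07,0,0,0,0,0,0,-0.11,0,0,0,0,0,0,-0.14,0,0,0,0,0,0,-0.14,0,0,0,0]' 35; python3 go.py .508 .208 .082 .321; python3 go.py .508 .208 .17 .078
```

```text
t: 9.75
tcp_pos: [0.5118, -0.319, 0.1837]
tcp_rot: [0.812, -0.583, 0.005, -0.001]
ft_force: [1.6, -1.3, -2.7]
gripper_width: 0.499
gripper_force: 35.0
shift [-0.5014 -0.1638  0.0993] rz 0.004
shift [-0.5007 -0.1645  0.0113] rz 0.247
```

```bash
python3 -m handwheel '[-0.02,-0.007,0,0,0,0,0,-0.05,-0.016,0,0,0,0,0,-0.09,-0.03,0,0,0,0,0,-0.13,-0.043,0,0,0,0,0,-0.17,-0.056,0,0,0,0,0,-0.21,-0.069,0,0,0,0,0,-0.25,-0.082,0,0,0,0,0,-0.29,-0.095,0,0,0,0,0,-0.33,-0.108,0,0,0,0,0,-0.37,-0.121,0,0,0,0,0,-0.41,-0.134,0,0,0,0,0,-0.45,-0.147,0,0,0,0,0,-0.48,-0.157,0,0,0,0,0,-0.5,-0.164,0,0,0,0,0,-0.5,-0.164,0,0,0,0,0,-0.5,-0.164,0,0,0,0,0]' 35
python3 - <<'E'
from h import *
w=get_calibration("wrist");cv2.imwrite("pics/w3.png",capture("wrist"))
for n in("scene","side"):
    a=capture(n);cv2.imwrite(f"pics/{n}3.png",a)
c=get_calibration("scene")
a=cv2.imread("pics/scene.png");b=cv2.imread("pics/scene3.png")
cv2.imwrite("pics/v.png",np.hstack([cv2.resize(i[120:260,340:500],None,fx=2.4,fy=2.4) for i in(a,b)]))
print(proj(c,[.508,.208,.066]),proj(w,[.508,.208,.066]))
E
python3 go.py .508 .208 .082 .321
```

```text
t: 11.35
tcp_pos: [0.5043, 0.2082, 0.1768]
tcp_rot: [0.812, -0.584, -0.001, 0.002]
ft_force: [-0.9, -1.0, -2.6]
gripper_width: 0.502
gripper_force: 35.0
[[420.18526146 173.14189831]] [[313.45767966 191.90291947]]
shift [ 0.0003 -0.0032  0.0959] rz 0.002
```

View pics/v.png

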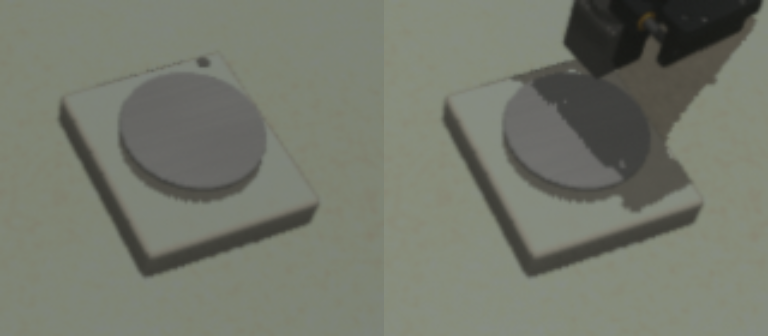

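View pics/w3.png

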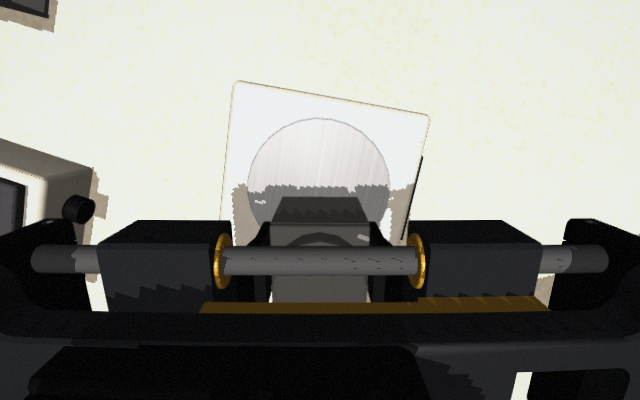

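The pan ellipse is centred at (420,173) in the scene picture, matching the projection of (0.508, 0.208). The wrist view agrees to about 4 mm. I'll lower the pot.

```bash
python3 -m handwheel '[0,-0.002,0.03,0,0,0,0,0,-0.002,0.06,0,0,0,0,0,-0.002,0.08,0,0,0,0,0,-0.002,0.088,0,0,0,0,0,-0.002,0.092,0,0,0,0,0,-0.002,0.094,0,0,0,0,0,-0.002,0.096,0,0,0,0,0,-0.002,0.096,0,0,0,0]' 20
python3 -m handwheel '[0,0,0.002,0,0,0,0,0,0,0.003,0,0,0,0,0,0,0.004,0,0,0,0,0,0,0.005,0,0,0,0,0,0,0.005,0,0,0,0]' 20
```

```text
t: 12.3
tcp_pos: [0.5076, 0.2094, 0.0832]
tcp_rot: [0.812, -0.584, 0.0, -0.001]
ft_force: [-0.8, -0.3, -2.0]
gripper_width: 0.507
gripper_force: 20.0
t: 12.8
tcp_pos: [0.5076, 0.2095, 0.0778]
tcp_rot: [0.812, -0.584, 0.0, -0.0]
ft_force: [0.1, 0.6, -0.3]
gripper_width: 0.504
gripper_force: 20.0
```

```bash
python3 -m handwheel '[0,0,0.002,0,0,0,0,0,0,0.003,0,0,0,0,0,0,0.003,0,0,0,0]' 20
python3 -m handwheel '[0,0,0,0,0,0,0.78,0,0,0,0,0,0,0.78,0,0,0,0,0,0,0.78,0,0,0,0,0,0,0.78,0,0,-0.05,0,0,0,0.78,0,0,-0.1,0,0,0,0.78,0,0,-0.15,0,0,0,0.78,0.05,0,-0.18,0,0,0,0.78,0.1,0,-0.18,0,0,0,0.78,0.15,0,-0.18,0,0,0,0.78,0.2,0,-0.18,0,0,0,0.78,0.2,0,-0.18,0,0,0,0.78,0.2,0,-0.18,0,0,0,0.78]' 20
python3 - <<'E'
from h import *
a=capture("scene");b=capture("side")
cv2.imwrite("pics/f.png",np.vstack([cv2.resize(a[80:330,120:500],(760,500))[:300+200],]) )
cv2.imwrite("pics/fs.png",b)
cv2.imwrite("pics/final.png",np.hstack([a[120:330,130:480],b[120:330,190:460]]))
print(get_obs()["t"],get_obs()["ft_force"])
E
```

```text
t: 13.1
tcp_pos: [0.5076, 0.2095, 0.0747]
tcp_rot: [0.812, -0.584, 0.0, -0.0]
ft_force: [0.4, 1.0, 0.2]
gripper_width: 0.506
gripper_force: 20.0
t: 14.4
tcp_pos: [0.5709, 0.018, 0.2542]
tcp_rot: [0.811, -0.585, -0.0, 0.0]
ft_force: [-0.3, 0.8, -0.4]
gripper_width: 0.778
gripper_force: 0.0
14.5 [-0.90456064 -0.11166241  0.49872562]
```

View pics/final.png

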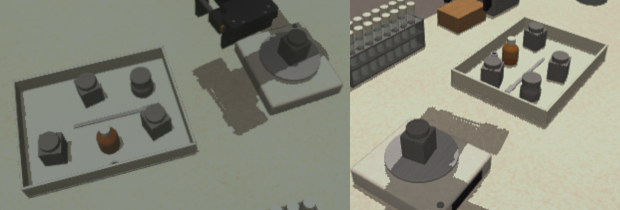

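The pot stands upright at the middle of the pan. The other three pots stand upright in the tray, with the jar, vial, spatula and nut where they were. The gripper is clear, so I'm handing in.

```bash
python3 -c "
from bench import *
print(job_done())"
```

```text
the job is handed in; nothing more can be done
None
```

I found the heavy pot by lifting three of the four (about 3 N, against about 0.5 N for the two light ones); it now stands upright on the scale pan, the other three pots stand in the tray, and the job was handed in at about 14.5 s.

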